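Nest a square canister and screw its lid down snug

ROBOT

A 7-joint arm with a two-finger parallel gripper is mounted at the origin on a cart in front of the work surface, level with it; the furniture and walls round the work are solid. World frame = base frame: x ahead of the robot, y to its left, z up, the work surface at z = 0. Lengths are in m, angles in rad, forces in N, time in s.
With the tool pointing down it reaches from about 0.375 to 0.925 m from the base axis. Payload 3.1 kg.
Tool frame: the origin (TCP) lies midway between the tips of the shut fingers; the grasp point (between the pads) lies 19 mm behind it; z points along the fingers, y is the line along which they close (so a half turn about z gives the same grasp; the last joint's range is limited). The gripper opens to 85 mm and grips with 20 to 120 N. Pads are 22 mm wide; open, the fingers measure 114 mm over their backs; the gripper's body (76 mm by 85 mm) begins 54 mm behind the grasp point. The pads swing forward as they close: fully open they stand 13 mm farther back than shut.
Start: joints at [1.107, 0.383, 0.044, 1.598, -0.018, 1.161, -0.05], TCP at [0.233, -0.607, 0.231] pointing down, gripper open.
Joint ranges: [-2.61, 2.61], [-0.41, 2.15], [-1.48, 1.57], [0, 2.5], [-1.57, 4.71], [0.05, 1.97], [-2.85, 2.85]. Speed limits (rad/s): [2.79, 2.79, 3.14, 3.14, 3.14, 3.14, 3.14].

INTERFACE

Orientations are given as a rotation vector (axis times angle).
In Python, from plant import robot gives the robot as it stands.
- The arm moves only by the shell command python3 -m inch 'ROWS' [OPENING] [FORCE]. ROWS is JSON, one flat list of numbers, 4 for each row, row after row: the shift along the world's x, y, z in units of 25 mm (1.0 is 25 mm), then the turn about the world's z in units of 0.08 rad (1.0 is 0.08 rad). A call has 1 to 20 rows; each row shifts and turns the commanded pose from where the row before left it; what a row does not reach is not made up. A row lasts 1/8 s, in which the tool goes at most 62.5 mm and 10.7 degrees, less where a joint would pass 70% of its speed; a pose out of reach is approached as far as the arm can. A call with a number of a shift or a turn outside -1 to 1 is refused whole. A call with a gripper value outside its range is refused whole. OPENING is the closure, from 0 (fully open) to 1 (shut), set as the call begins (- or left out, the last holds). The fingers move at their own pace and stop on an object; FORCE is the grip in N (left out, the last holds). Time passes only in rows, so rows that do not move let the fingers close. It gives the time, the measured TCP pose, the force, the opening and the grip force at its end, in the units of the state.
- robot.read_state(): the state, without advancing time (a new reading comes with each control period).
- robot.get_image(name): name is "side" or "top"; returns the picture (400x640x3 uint8, red, green, blue); there is no depth.
- robot.calibration(name): a dict with "fovy" (degrees; the focal length in pixels is half the picture's height over the tangent of half this angle, whatever the lens; pixels are square), "cx", "cy" (the principal point, pixels), "world_to_cam" (4x4, takes a point from world to camera coordinates). Camera axes: x right, y up, looking along -z (the intrinsics and any distortion apply to the point x, -y, -z); pixel columns grow to the right and rows downward; lengths in m; the calibration is good to about 2 mm. A picture is of the moment at which its call begins. calibration takes no time and is no camera call.
- robot.close_job(): hands the job in; it is judged then, once.
The state is a dict: "clock": time; "joint_pos": joint angles; "joint_velocities": joint speeds; "joint_efforts": joint torques, N m; "tool_pos": TCP position; "tool_rot": TCP orientation; "wrist_force": force on the tool from outside, world axes, zero at the start; "wrist_torque": the same for the moment, N m; "gripper_width": opening from 0.0 (shut) to 1.0 (fully open); "grip_force": force on a finger pad.
Only numpy, scipy, OpenCV 4.12 (cv2) and the standard library are available. Lean on these libraries where they do the work, as an engineer would, in place of code of your own. Each camera call takes 0.05 s, during which the arm holds its last target. There are 200 camera calls.

TASK

The square canister's lid is only loosely started. Stand the canister gently in the square pocket of the metal holding nest, fully home, so that it cannot turn; then, with it in the nest, screw the lid down clockwise until you feel it come snug on its seal, and stop before you overtighten it and crush the seal. Leave the canister standing in the nest, let go of it, and do not disturb the other things on the bench.

Things in the scene. Friction and masses are not known exactly. Their poses are not given: they have to be found in the camera images.
- canister_mid (a point): Loose white canister, 60x60 mm square, 60 mm tall to its shoulder, round dark lid on top; 0.35 to 0.6 kg in all. Point on its upright axis, 50 mm above its underside; z up, x and y along its sides (yaw matters only modulo a quarter turn). Starts upright on the bench. It can be lifted by its lid. Standing free, it turns along with its lid; in the nest it cannot.
- lid_mid (a point): Screw lid: ribbed dark cylinder, diameter 56, 34 tall, on the canister's axis; point at its centre, half-way up. Underside 66 to 68 mm, top 100 to 102 mm above the canister's underside, with only a narrower neck between lid and shoulder (60 mm). It cannot be pulled off. Clockwise from above tightens, 0.5 mm down per rad. It starts 1.8 to 3 rad short of its seal and stays where it is let go.
- nest_floor (a point): Holding nest: a bare metal block, 96x96 mm and 34 mm high, fixed to the bench, with one square pocket of 63x63 mm, 26 mm deep, whose mouth is bevelled by 3 mm. This point is the centre of the pocket's floor, 8 mm above the bench; z is up, x and y are along the pocket's sides.
- neck_ring (a point): Centre of the rim of the canister's neck, hidden under the lid, on the axis, 66.5 mm above the underside; z up. The turn at which the lid meets its seal differs from canister to canister and shows in no pose, so it must be felt: the lid runs at about 0.05 N m and the torque steps up to 0.3 to 0.4 N m as it meets the seal.
- seal_face (a point): Centre of the seal on the neck, hidden under the lid, level with neck_ring while untouched. Past first touch the torque rises from 0.3 to 0.4 N m by about 0.6 N m per rad and the seal is crushed for good, 0.5 mm per rad, too little to measure. Snug: about 0.48 to 0.6 N m (0.15 to 0.5 rad past first touch); overtight: past 0.7 N m (0.64 rad).
- insert: Brass calibration insert, upright cylinder with small bores in its top, diameter 26, 45 high (sizes in mm); a bystander. Origin at the centre of its underside.
- spool: Solder spool, diameter 58, 36 high, standing on its flange (sizes in mm); a bystander. Origin at the centre of its underside.
- panel_controller: Small black panel controller, 87x48x48 (sizes in mm); a bystander. Origin at the centre of its underside.
- nest: The same holding nest as a whole; origin at the centre of its underside, on the bench.
There are look-alikes about, which are no part of the job. Leave any pink look-alike of the part that bears canister_mid alone.

How it is judged:
By the outcome, as a careful person would: the job done as asked, in the order asked, and still so for the second after the job is handed in, with the robot touching nothing.
It also fails if it takes over 72 s, if anything falls off the work surface, if the arm or the gripper's body presses on something with over 40 N, if the wrist force passes 120 N, or if a joint passes its speed limit or range.

## Working session

There is one attempt and no reset: what is moved stays moved. The work goes in short steps, Python scripts to look and compute and a shell command to move; the robot and the scene stay as the last step left them, time stands still between calls to the robot, and variables do not carry over. Pictures are saved under pics/ and viewed, at most 10 in all, crops included, and the job is handed in when it is done.

```bash
ls; mkdir -p pics; python3 - <<'E'
from plant import robot
import cv2
for n in("top","side"):
    im=robot.get_image(n); cv2.imwrite(f"pics/{n}0.png",im[:,:,::-1])
    print(n,robot.calibration(n))
print(robot.read_state())
E
```

```text
pics
top {'fovy': 46.84007449812039, 'cx': 321.5501022465223, 'cy': 201.34505255851784, 'world_to_cam': array([[-0.02376024, -0.99961646, -0.01422588,  0.04013039],
       [ 0.99146641, -0.02538624,  0.12786672, -0.5148556 ],
       [-0.12817882, -0.01106634,  0.99168933, -1.14434562],
       [ 0.        ,  0.        ,  0.        ,  1.        ]])}
side {'fovy': 50.50012597932881, 'cx': 319.634121073655, 'cy': 195.17487841392136, 'world_to_cam': array([[-0.94285996, -0.33289924, -0.01389945,  0.49824044],
       [ 0.18742638, -0.56440834,  0.80393692, -0.13963055],
       [-0.27547496,  0.75539481,  0.59455213, -0.81576324],
       [ 0.        ,  0.        ,  0.        ,  1.        ]])}
{'clock': 0.1, 'joint_pos': array([ 1.10719248,  0.38378363,  0.04382868,  1.59943889, -0.0178685 ,
        1.16120384, -0.04989083]), 'joint_velocities': array([-2.51814830e-04, -2.09410240e-03,  1.46025326e-03, -2.84259185e-03,
       -1.31112460e-03,  1.05873162e-03, -7.61613715e-05]), 'joint_efforts': array([ 2.47579461e-03, -4.34729433e+01,  1.02950927e+00, -2.50455558e+01,
        1.09602971e-02,  5.46534837e-03,  3.51527285e-05]), 'tool_pos': array([ 0.2321884 , -0.60618517,  0.22998286]), 'tool_rot': array([-3.08683147e+00, -5.71141939e-01,  9.35282902e-04]), 'wrist_force': array([-0.03593713,  0.18112803,  0.32515047]), 'wrist_torque': array([-0.0444878 , -0.00577853, -0.07142193]), 'grip_force': 0.0, 'gripper_width': 0.9985865298614427}
```

View pics/top0.png

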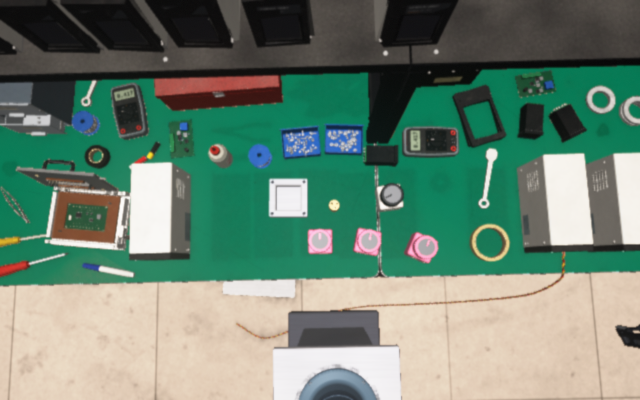

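View pics/side0.png

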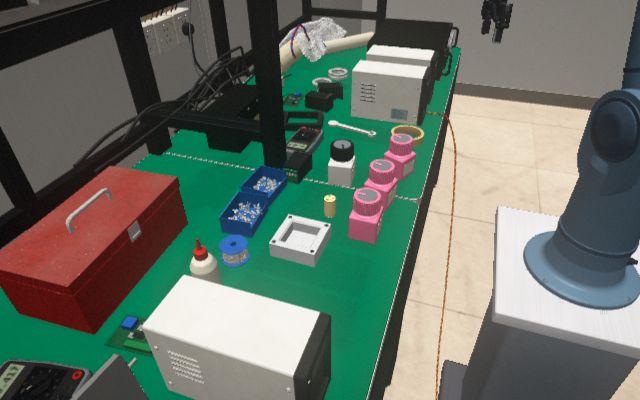

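```bash
python3 - <<'E'
import cv2,numpy as np
a=cv2.imread("pics/top0.png")[140:275,255:455]; b=cv2.imread("pics/side0.png")[125:280,250:420]
A=cv2.resize(a,None,fx=4,fy=4,interpolation=cv2.INTER_CUBIC)
cv2.imwrite("pics/tz.png",A)
B=cv2.resize(b,None,fx=3.8,fy=3.8,interpolation=cv2.INTER_CUBIC);cv2.imwrite("pics/sz.png",B)
E
```

```text
(no output)
```

View pics/tz.png

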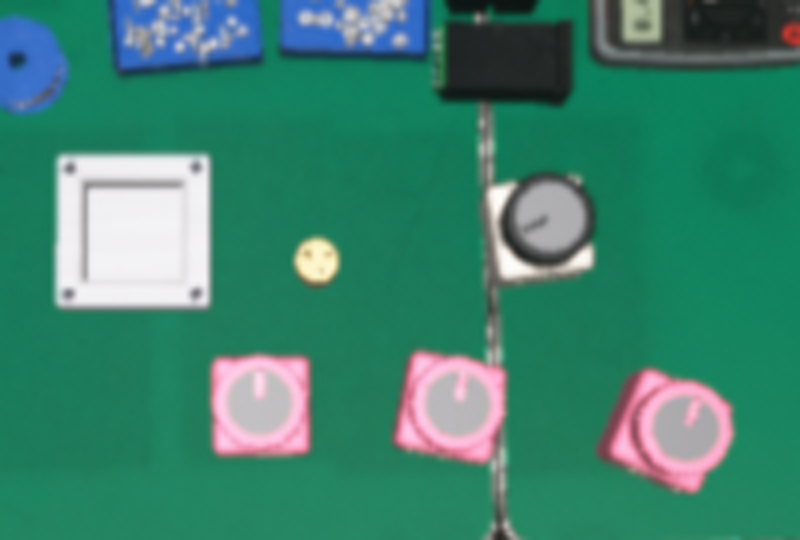

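View pics/sz.png

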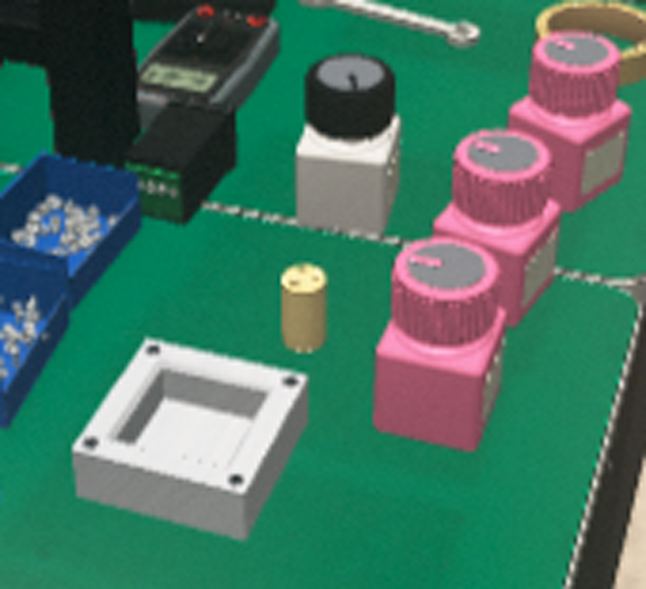

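```bash
cat > h.py <<'E'
import numpy as np, cv2
from plant import robot
def ray(n,uv):
    c=robot.calibration(n); f=200/np.tan(np.radians(c['fovy']/2)); W=c['world_to_cam']
    uv=np.atleast_2d(uv).astype(float)
    d=np.c_[(uv[:,0]-c['cx'])/f,-(uv[:,1]-c['cy'])/f,-np.ones(len(uv))]@W[:3,:3]
    return -W[:3,:3].T@W[:3,3], d
def toz(n,uv,z):
    o,d=ray(n,uv); return (o+d*((z-o[2])/d[:,2])[:,None])[:,:2]
def blob(m,x0,y0,x1,y1):
    k=np.zeros_like(m);k[y0:y1,x0:x1]=m[y0:y1,x0:x1]
    cs,_=cv2.findContours(k,cv2.RETR_EXTERNAL,cv2.CHAIN_APPROX_NONE); return max(cs,key=cv2.contourArea)
def rect(n,c,z):
    p=toz(n,c[:,0],z).astype(np.float32)*1000
    return cv2.minAreaRect(p)
E
python3 - <<'E'
from h import *
im=cv2.imread("pics/top0.png"); hsv=cv2.cvtColor(im,cv2.COLOR_BGR2HSV); S,V=hsv[...,1],hsv[...,2]
w=((S<70)&(V>165)).astype(np.uint8)
print("nest",rect("top",blob(w,260,170,312,225),.034))
c=blob(w,370,180,410,215); print("shoulder px",cv2.boundingRect(c), rect("top",c,.06))
g=((S<60)&(V>70)&(V<165)).astype(np.uint8)
k=blob(g,380,182,404,208);(u,v),r=cv2.minEnclosingCircle(k);print("lid disc",u,v,r,toz("top",(u,v),.101))
pk=((hsv[...,0]>150)&(S>60)).astype(np.uint8)
for x0 in(300,350,400): k=blob(pk,x0,225,x0+45,270);print("pink",rect("top",k,.08)[0])
# shoulder edges: left and lower
for name,edges in(("low",[(u,None) for u in range(383,402,2)]),("left",[(None,v) for v in range(190,207,2)])):
    P=[]
    for u,v in edges:
        if v is None:
            col=(V[200:216,u].astype(float)-S[200:216,u]); i=np.where(col>0)[0]
            i=i.max(); P.append((u,200+i+col[i]/(col[i]-col[i+1])))
        else:
            row=(V[v,372:385].astype(float)-S[v,372:385]); i=np.where(row<0)[0].max(); P.append((372+i+row[i]/(row[i]-row[i+1]),v))
    p=toz("top",np.array(P),.06)
    vx,vy,x,y=cv2.fitLine(p.astype(np.float32),cv2.DIST_HUBER,0,1e-4,1e-4).ravel(); print(name,np.degrees(np.arctan2(vy,vx)),x,y)
# side view
im=cv2.imread("pics/side0.png");hsv=cv2.cvtColor(im,cv2.COLOR_BGR2HSV);S,V=hsv[...,1],hsv[...,2]
g=((S<60)&(V>70)&(V<190)).astype(np.uint8)
k=blob(g,330,138,356,152);e=cv2.fitEllipse(k);print("side disc",e,toz("side",e[0],.101))
E
```

```text
nest ((527.9801635742188, 113.15447998046875), (98.08235931396484, 95.46046447753906), 88.55948638916016)
shoulder px (385, 187, 15, 15) ((526.2315063476562, -148.89633178710938), (34.998600006103516, 35.251914978027344), 88.5076904296875)
lid disc 391.0857238769531 194.14285278320312 12.889703750610352 [[ 0.52010879 -0.14077594]]
pink (413.060791015625, 34.20158004760742)
pink (409.4176330566406, -82.18084716796875)
pink (393.1859436035156, -212.85028076171875)
low -81.78769 0.4861335 -0.14711423
left 1.9316202 0.5172554 -0.10604199
side disc ((341.7752380371094, 143.76641845703125), (8.2774019241333, 17.656648635864258), 90.53044891357422) [[ 0.52287541 -0.14700499]]
```

```bash
python3 -m inch '[0,0,1,1, 0,0,1,1, 0,0,1,1, 0,0,1,1, 0,0,1,1, 0,1,0,1, 0,1,0,1, 0,1,0,1, 0,1,0,1, 0.5,1,0,1, 0.5,1,0,1, 0.5,1,0,1, 0.5,1,0,1]' 0 40; python3 -c "
from h import *;print(robot.read_state()['joint_pos'])"
```

```text
clock: 1.72
tool_pos: [0.2839, -0.4051, 0.3562]
tool_rot: [2.391, 2.038, 0.0]
wrist_force: [0.5, 0.3, -0.6]
gripper_width: 1.0
grip_force: 0.0
[ 1.05594902e+00  5.50217711e-03 -1.79855055e-01  1.78834131e+00
  8.99897404e-04  1.34779136e+00  7.17194077e-01]
```

```bash
python3 -m inch '[0.4,1,0,1, 0.4,1,0,1, 0.7,1,0,1, 1,1,0,1, 1,1,0,1, 1,1,0,1, 1,1,0,1, 1,1,0,1, 1,1,0,1, 1,1,0,1, 1,0.4,0,1, 0,0,-1,1, 0,0,-1,1, 0,0,-1,1, 0,0,-1,1, 0,0,-1,1, 0,0,-1,1, 0,0,0,1, 0,0,0,1, 0,0,0,1]' 0 40; python3 -m inch '[0,0,0,1,0,0,0,0.7,0,0,0,0]'; python3 - <<'E'
from h import *
print(robot.read_state()['joint_pos'])
t=robot.get_image("top");s=robot.get_image("side")
a=cv2.resize(t[140:260,310:440],None,fx=3,fy=3);b=cv2.resize(s[70:210,260:400],None,fx=2.57,fy=2.57)
b=cv2.resize(b,(400,360));cv2.imwrite("pics/c1.png",np.hstack([a,b])[:,:,::-1])
E
```

```text
clock: 4.22
tool_pos: [0.5204, -0.1457, 0.2062]
tool_rot: [0.205, 3.135, 0.001]
wrist_force: [-0.1, -0.3, 0.5]
gripper_width: 1.0
grip_force: 0.0
clock: 4.6
tool_pos: [0.5204, -0.1459, 0.2063]
tool_rot: [-0.003, 3.141, 0.001]
wrist_force: [-0.8, 0.6, 0.6]
gripper_width: 0.998
grip_force: 0.0
[ 0.74706822  0.26145313 -0.62467264  1.86204696  0.17241073  1.07189313
  1.62814552]
```

View pics/c1.png

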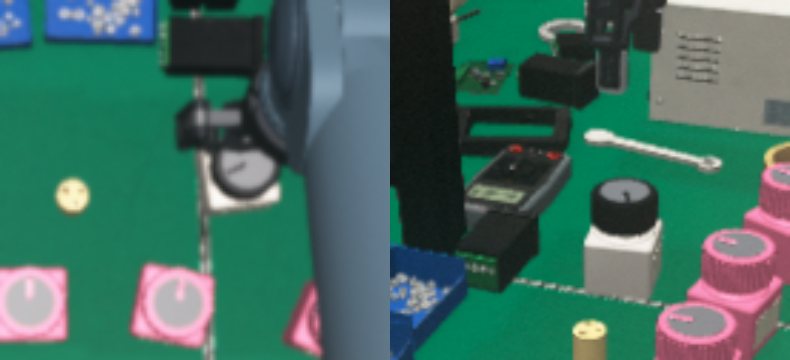

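```bash
python3 -m inch '[0,0,-1,0, 0,0,-1,0, 0,0,-1,0, 0,0,-0.8,0, 0,0,-0.7,0, 0,0,-0.6,0, 0,0,-0.6,0, 0,0,0,0]'; python3 -m inch '[0,0,0,0,0,0,0,0,0,0,0,0,0,0,0,0,0,0,0,0,0,0,0,0,0,0,0,0,0,0,0,0]' 1 50;python3 -m inch '[0,0,0.3,0, 0,0,0.5,0, 0,0,0.5,0, 0,0,0.5,0,0,0,0.5,0,0,0,0.5,0,0,0,0,0,0,0,0,0]' 
python3 - <<'E'
from h import *
print(robot.read_state()['wrist_torque'])
t=robot.get_image("top");s=robot.get_image("side")
cv2.imwrite("pics/t2.png",t[:,:,::-1]);cv2.imwrite("pics/s2.png",s[:,:,::-1])
a=cv2.resize(t[140:260,310:440],None,fx=3,fy=3);b=cv2.resize(s[70:210,260:400],(400,360))
cv2.imwrite("pics/c2.png",np.hstack([a,b])[:,:,::-1])
E
```

```text
clock: 5.7
tool_pos: [0.519, -0.1468, 0.0624]
tool_rot: [0.0, -3.139, -0.001]
wrist_force: [-0.3, 0.0, 0.5]
gripper_width: 0.998
grip_force: 0.0
clock: 6.7
tool_pos: [0.521, -0.1456, 0.0647]
tool_rot: [-0.002, 3.14, 0.002]
wrist_force: [-1.2, 4.2, 6.0]
gripper_width: 0.642
grip_force: 52.5
clock: 7.7
tool_pos: [0.5197, -0.147, 0.1336]
tool_rot: [0.0, -3.141, 0.0]
wrist_force: [-0.2, 0.1, -5.5]
gripper_width: 0.641
grip_force: 53.8
[-0.01946359 -0.03316528  0.06488809]
```

View pics/c2.png

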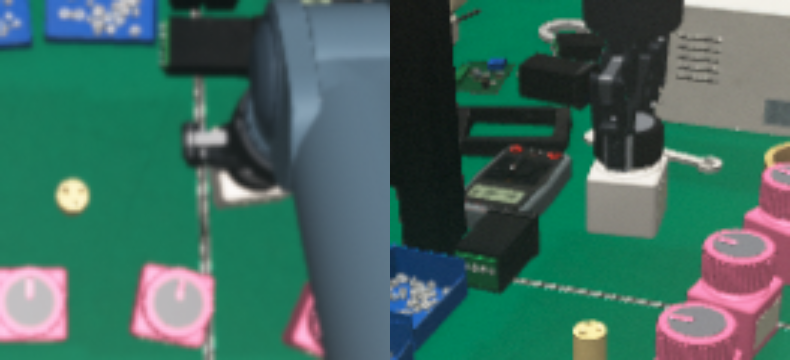

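```bash
python3 -m inch '[0,0,0.6,0, 0,0.6,0.6,0, 0,1,0,0, 0,1,0,0, 0,1,0,0, 0,1,0,0, 0,1,0,-0.5, 0,1,0,-0.5, 0.1,1,0,-0.5, 0.1,1,0,-0.5, 0.1,1,0,0, 0,0.6,0,0, 0,0.2,0,0, 0,0,-0.6,0, 0,0,-0.6,0, 0,0,-0.4,0, 0,0,0,0, 0,0,0,0]'
python3 - <<'E'
from h import *
s=robot.read_state();print(s['joint_pos'],s['tool_pos'])
t=robot.get_image("top");s=robot.get_image("side")
cv2.imwrite("pics/t3.png",t[:,:,::-1]);cv2.imwrite("pics/s3.png",s[:,:,::-1])
a=cv2.resize(t[140:260,240:370],(400,360));b=cv2.resize(s[120:290,220:390],(400,400))
cv2.imwrite("pics/c3.png",np.hstack([cv2.copyMakeBorder(a,0,40,0,0,0),b])[:,:,::-1])
E
```

```text
clock: 10.05
tool_pos: [0.5278, 0.113, 0.1238]
tool_rot: [0.251, 3.131, 0.0]
wrist_force: [0.7, -0.2, -5.1]
gripper_width: 0.64
grip_force: 54.3
[ 0.29890322  0.38812877 -0.68423195  1.92807907  0.30309195  0.92881181
  0.87786251] [0.52783702 0.11296889 0.12384415]
```

View pics/c3.png

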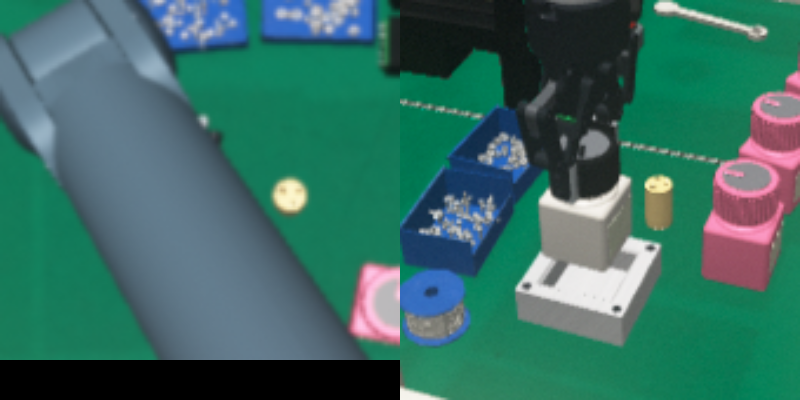

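```bash
python3 - <<'E'
from h import *
q=np.array([(152,349),(291,380),(236,479),(90,441)])/3.8+(250,125)-.37
p=toz("side",q,.034)*1000;print(p.round(1),p.mean(0)); 
d=[p[1]-p[0],p[2]-p[3],p[3]-p[0],p[2]-p[1]];print([np.degrees(np.arctan2(*v[::-1])).round(1) for v in d])
im=cv2.imread("pics/s3.png")[185:240,270:325];cv2.imwrite("pics/c4.png",cv2.resize(im,None,fx=10,fy=10,interpolation=cv2.INTER_CUBIC))
E
```

```text
[[570.5  70.5]
 [488.4  71.1]
 [490.1 152.8]
 [572.  150.6]] [530.26021087 111.25407398]
[np.float64(179.6), np.float64(178.4), np.float64(88.9), np.float64(88.8)]
```

View pics/c4.png

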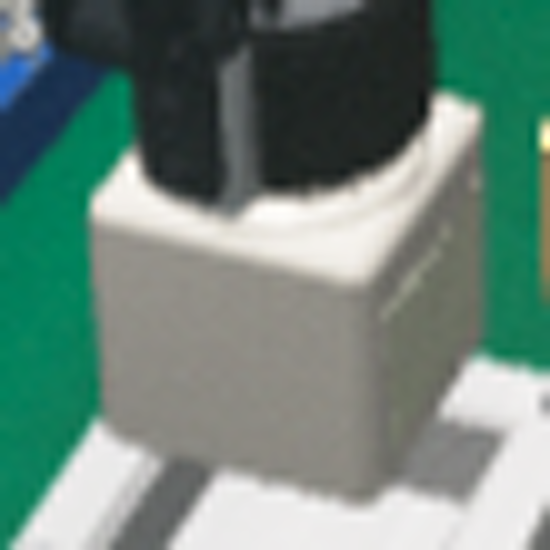

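```bash
python3 - <<'E'
from h import *
for q,z in(([(103,430),(374,504),(484,356)],.0593),([(92,210),(374,284),(484,112)],.1193)):
    p=toz("side",np.array(q)/10+(270,185)-.45,z)*1000
    print(p.round(1),(p[0]+p[2])/2,[ (np.degrees(np.arctan2(*v[::-1])).round(1),np.linalg.norm(v).round(1)) for v in(p[1]-p[0],p[2]-p[1])])
E
```

```text
[[562.2 136.4]
 [504.1 139.7]
 [498.9  91.3]] [530.56323069 113.85036195] [(np.float64(176.7), np.float64(58.3)), (np.float64(-96.1), np.float64(48.6))]
[[557.5 142. ]
 [499.7 145.8]
 [498.3  90. ]] [527.8971981  115.96483726] [(np.float64(176.2), np.float64(57.9)), (np.float64(-91.4), np.float64(55.9))]
```

```bash
python3 -m inch '[0,0,-0.4,0.45, 0,0,-0.4,0, 0,0,-0.2,0, 0,0,-0.1,0, 0,0,-0.1,0, 0,0,-0.1,0, 0,0,0,0]'; python3 -m inch '[0,0,-0.1,0, 0,0,-0.1,0, 0,0,0,0]'
```

```text
clock: 11.02
tool_pos: [0.5268, 0.1128, 0.0904]
tool_rot: [-0.194, -3.134, 0.0]
wrist_force: [0.5, 0.5, -5.0]
gripper_width: 0.644
grip_force: 55.7
clock: 11.4
tool_pos: [0.5271, 0.1129, 0.0857]
tool_rot: [-0.194, -3.135, 0.0]
wrist_force: [-0.5, -0.4, -6.2]
gripper_width: 0.641
grip_force: 55.7
```

```bash
python3 -m inch '[0,0,-0.1,0, 0,0,-0.1,0, 0,0,-0.1,0, 0,0,-0.1,0, 0,0,0,0]'; python3 -m inch '[0,0,-0.06,0, 0,0,-0.06,0, 0,0,0,0, 0,0,0,0]'
```

```text
clock: 12.02
tool_pos: [0.5273, 0.113, 0.0759]
tool_rot: [-0.194, -3.135, 0.0]
wrist_force: [0.3, -1.7, -5.2]
gripper_width: 0.642
grip_force: 55.7
clock: 12.52
tool_pos: [0.5277, 0.113, 0.0733]
tool_rot: [0.194, 3.135, 0.0]
wrist_force: [-0.4, -0.8, -4.8]
gripper_width: 0.644
grip_force: 55.7
```

```bash
python3 -m inch '[0,0,-0.04,0, 0,0,0,0, 0,0,0,0]'; python3 -m inch '[0,0,-0.04,0, 0,0,0,0, 0,0,0,0]'
```

```text
clock: 12.9
tool_pos: [0.5277, 0.1135, 0.0728]
tool_rot: [0.194, 3.135, 0.0]
wrist_force: [-0.8, -0.8, 0.4]
gripper_width: 0.644
grip_force: 56.0
clock: 13.28
tool_pos: [0.5278, 0.1137, 0.0724]
tool_rot: [0.193, 3.135, 0.0]
wrist_force: [-2.9, -0.3, 6.2]
gripper_width: 0.641
grip_force: 56.7
```

```bash
cat > st.py <<'E'
from h import *
from scipy.spatial.transform import Rotation as R
s=robot.read_state();m=R.from_rotvec(s['tool_rot']).as_matrix()
print("T",s['wrist_torque'].round(3),"F",s['wrist_force'].round(1),"yaw",np.arctan2(m[1,0],m[0,0]).round(4),"p",s['tool_pos'].round(4),"j7",s['joint_pos'][6].round(2),"g",s['gripper_width'].round(3),s['grip_force'].round(0),s['clock'])
E
python3 st.py
python3 -m inch '[0,0,0,-0.5, 0,0,0,-1, 0,0,0,-1, 0,0,0,-1]' 1 60 >/dev/null; python3 st.py
python3 -m inch '[0,0,0,-1, 0,0,0,-1, 0,0,0,-1, 0,0,0,-1]'>/dev/null; python3 st.py
python3 -m inch '[0,0,-0.02,-1, 0,0,0,-1, 0,0,0,-1, 0,0,0,-1]'>/dev/null; python3 st.py
python3 -m inch '[0,0,0,-1, 0,0,0,-1, 0,0,0,-1, 0,0,0,-1]'>/dev/null; python3 st.py
```

```text
Traceback (most recent call last):
  File "st.py", line 4, in <module>
    print("T",s['wrist_torque'].round(3),"F",s['wrist_force'].round(1),"yaw",np.arctan2(m[1,0],m[0,0]).round(4),"p",s['tool_pos'].round(4),"j7",s['joint_pos'][6].round(2),"g",s['gripper_width'].round(3),s['grip_force'].round(0),s['clock'])
                                                                                                                                                                               ^^^^^^^^^^^^^^^^^^^^^^^^
AttributeError: 'float' object has no attribute 'round'
Traceback (most recent call last):
  File "st.py", line 4, in <module>
    print("T",s['wrist_torque'].round(3),"F",s['wrist_force'].round(1),"yaw",np.arctan2(m[1,0],m[0,0]).round(4),"p",s['tool_pos'].round(4),"j7",s['joint_pos'][6].round(2),"g",s['gripper_width'].round(3),s['grip_force'].round(0),s['clock'])
                                                                                                                                                                               ^^^^^^^^^^^^^^^^^^^^^^^^
AttributeError: 'float
[... 1034 characters left out ...]
                                                     ^^^^^^^^^^^^^^^^^^^^^^^^
AttributeError: 'float' object has no attribute 'round'
Traceback (most recent call last):
  File "st.py", line 4, in <module>
    print("T",s['wrist_torque'].round(3),"F",s['wrist_force'].round(1),"yaw",np.arctan2(m[1,0],m[0,0]).round(4),"p",s['tool_pos'].round(4),"j7",s['joint_pos'][6].round(2),"g",s['gripper_width'].round(3),s['grip_force'].round(0),s['clock'])
                                                                                                                                                                               ^^^^^^^^^^^^^^^^^^^^^^^^
AttributeError: 'float' object has no attribute 'round'
```

```bash
sed -i "s/s\['gripper_width'\].round(3),s\['grip_force'\].round(0)/round(s['gripper_width'],3),round(s['grip_force'])/" st.py
python3 st.py; python3 -m inch '[0,0,0,-0.5, 0,0,0,-0.5]'>/dev/null; python3 st.py; python3 -m inch '[0,0,0,-0.5]'>/dev/null; python3 st.py;python3 -m inch '[0,0,0,-0.5]'>/dev/null; python3 st.py
```

```text
T [0.165 0.428 0.053] F [-1.6  0.2  3.8] yaw 1.7768 p [0.5284 0.1148 0.0719] j7 -0.26 g 0.644 62 15.275
T [0.244 0.248 0.099] F [0.1 1.9 5.2] yaw 1.6969 p [0.5289 0.1141 0.0718] j7 -0.33 g 0.639 62 15.525
T [0.372 0.204 0.054] F [0.7 1.9 5.5] yaw 1.6563 p [0.529  0.114  0.0718] j7 -0.37 g 0.641 62 15.65
T [0.383 0.302 0.099] F [-0.5  3.1  5.1] yaw 1.6164 p [0.529  0.1141 0.0718] j7 -0.41 g 0.64 62 15.775
```

```bash
python3 -m inch '[0,0,0,-0.5,0,0,0,-0.5,0,0,0,-0.5]'>/dev/null; python3 st.py; python3 -m inch '[0,0,0,-0.5,0,0,0,-0.5]'>/dev/null; python3 st.py;python3 -m inch '[0,0,0,-0.5,0,0,0,-0.5]'>/dev/null; python3 st.py;python3 -m inch '[0,0,0,-0.5,0,0,0,-0.5]'>/dev/null; python3 st.py
```

```text
T [0.463 0.142 0.042] F [0.9 1.8 4.5] yaw 1.4961 p [0.5291 0.1141 0.0717] j7 -0.51 g 0.644 62 16.15
T [0.525 0.071 0.049] F [1.  2.5 4.7] yaw 1.4161 p [0.5291 0.1141 0.0717] j7 -0.59 g 0.644 62 16.4
T [ 0.604 -0.005  0.068] F [1.  2.6 4.5] yaw 1.3358 p [0.5292 0.1141 0.0717] j7 -0.66 g 0.641 62 16.65
T [ 0.665 -0.089  0.085] F [1.7 3.2 4.8] yaw 1.2558 p [0.5292 0.1141 0.0717] j7 -0.73 g 0.644 62 16.9
```

```bash
python3 -m inch '[0,0,-0.01,-0.5,0,0,0,-0.5]'>/dev/null; python3 st.py; python3 -m inch '[0,0,0,-0.5,0,0,0,-0.5]'>/dev/null; python3 st.py
```

```text
T [ 0.573 -0.039  0.022] F [1.5 2.1 5.4] yaw 1.1758 p [0.5293 0.1141 0.0716] j7 -0.81 g 0.641 62 17.15
T [ 0.674 -0.158  0.02 ] F [2.1 3.4 5.5] yaw 1.0958 p [0.5294 0.1141 0.0715] j7 -0.88 g 0.637 62 17.4
```

```bash
for i in 1 2 3; do python3 -m inch '[0,0,0,-0.5,0,0,0,-0.5]'>/dev/null; python3 st.py;done
```

```text
T [ 0.723 -0.183  0.102] F [2.  3.3 4.2] yaw 1.0157 p [0.5295 0.1141 0.0716] j7 -0.95 g 0.64 62 17.65
T [ 0.747 -0.256 -0.009] F [1.6 4.5 4.6] yaw 0.9357 p [0.5295 0.1141 0.0715] j7 -1.02 g 0.644 62 17.9
T [ 0.756 -0.357  0.052] F [1.9 3.3 5. ] yaw 0.8556 p [0.5296 0.114  0.0715] j7 -1.1 g 0.635 62 18.15
```

```bash
for i in 1 2 3; do python3 -m inch '[0,0,0,-0.5,0,0,0,-0.5]'>/dev/null; python3 st.py;done
```

```text
T [ 0.789 -0.403  0.06 ] F [2.3 3.1 5.3] yaw 0.7755 p [0.5296 0.114  0.0715] j7 -1.17 g 0.642 62 18.4
T [ 0.837 -0.504  0.035] F [2.7 3.4 5. ] yaw 0.6954 p [0.5296 0.1139 0.0715] j7 -1.24 g 0.643 62 18.65
T [ 0.839 -0.594  0.038] F [3.7 3.1 6. ] yaw 0.6154 p [0.5296 0.1139 0.0715] j7 -1.32 g 0.643 62 18.9
```

```bash
for i in 1 2 3; do python3 -m inch '[0,0,0,-0.5,0,0,0,-0.5]'>/dev/null; python3 st.py;done
```

```text
T [ 0.858 -0.662  0.053] F [2.9 3.8 5.3] yaw 0.5353 p [0.5296 0.1138 0.0714] j7 -1.39 g 0.643 62 19.15
T [ 0.84  -0.697  0.111] F [3.8 3.3 5.3] yaw 0.4552 p [0.5296 0.1136 0.0714] j7 -1.46 g 0.639 62 19.4
T [ 0.924 -0.815  0.055] F [3.2 3.6 5. ] yaw 0.3751 p [0.5296 0.1136 0.0714] j7 -1.53 g 0.642 62 19.65
```

```bash
for i in 1 2 3; do python3 -m inch '[0,0,0,-0.5,0,0,0,-0.5]'>/dev/null; python3 st.py;done
```

```text
T [ 0.836 -0.981  0.424] F [3.9 2.8 4. ] yaw 0.297 p [0.5296 0.1134 0.0714] j7 -1.61 g 0.642 62 19.9
T [ 0.791 -0.924  0.437] F [4.8 3.4 4.4] yaw 0.2177 p [0.5297 0.1134 0.0714] j7 -1.68 g 0.641 62 20.15
T [ 0.751 -1.01   0.577] F [5.1 2.6 4.8] yaw 0.1378 p [0.5297 0.1133 0.0714] j7 -1.75 g 0.641 62 20.4
```

```bash
python3 -m inch '[0,0,0,-0.4,0,0,0,-0.3]'>/dev/null; python3 st.py; python3 -m inch '[0,0,0,0]'>/dev/null; python3 st.py;  python3 -m inch '[0,0,0,0]'>/dev/null; python3 st.py
```

```text
T [ 0.793 -1.038  0.521] F [4.6 2.2 4.9] yaw 0.0825 p [0.5298 0.1133 0.0714] j7 -1.8 g 0.641 62 20.65
T [ 0.811 -1.03   0.537] F [4.9 2.1 5. ] yaw 0.0831 p [0.5298 0.1133 0.0714] j7 -1.8 g 0.641 62 20.775
T [ 0.786 -1.044  0.504] F [3.5 3.5 4.8] yaw 0.0831 p [0.5298 0.1133 0.0714] j7 -1.8 g 0.644 62 20.9
```

```bash
python3 -m inch '[0,0,0,0,0,0,0,0,0,0,0,0,0,0,0,0,0,0,0,0,0,0,0,0]' 0; python3 -m inch '[0,0,0.3,0,0,0,0.5,0,0,0,0.8,0,0,0,1,0,0,0,1,0,0,0,1,0,0,0,1,0,-1,0,1,0,-1,0,0,0,-1,0,0,0,0,0,0,0,0,0,0,0]'
python3 - <<'E'
from h import *
t=robot.get_image("top");s=robot.get_image("side")
cv2.imwrite("pics/t5.png",t[:,:,::-1]);cv2.imwrite("pics/s5.png",s[:,:,::-1])
a=cv2.resize(t[130:270,240:440],(400,280));b=cv2.resize(s[120:290,220:390],(400,400))
cv2.imwrite("pics/c5.png",np.hstack([cv2.copyMakeBorder(a,0,120,0,0,0),b])[:,:,::-1])
E
```

```text
clock: 21.65
tool_pos: [0.5275, 0.113, 0.0706]
tool_rot: [3.139, 0.129, -0.0]
wrist_force: [0.6, -0.6, 0.8]
gripper_width: 0.997
grip_force: 0.0
clock: 23.15
tool_pos: [0.4535, 0.113, 0.2364]
tool_rot: [-3.139, -0.128, -0.004]
wrist_force: [0.7, -0.6, 0.2]
gripper_width: 1.003
grip_force: 0.0
```

View pics/c5.png

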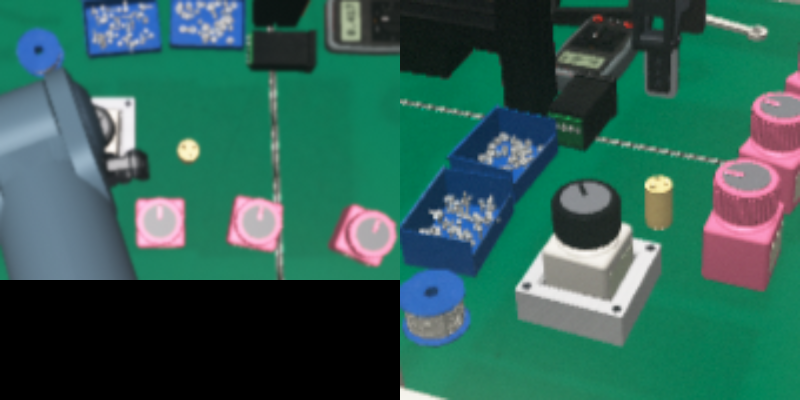

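The canister (side crop 588,240) stands squarely in the nest. The gripper is clear of it, and the insert, spool, controller and pink canisters have not moved.

```bash
python3 -c "
from plant import robot;print(robot.close_job())"
```

```text
the job is handed in; nothing more can be done
None
```

The canister stands fully home in the nest with its lid snug: about 0.53 N m, 0.2–0.3 rad past first touch. The gripper has let go, nothing else on the bench looked moved in the last pictures, and the job was handed in at about 23 s.

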